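Second round for a pale slice of toast

ROBOT

A 6-joint arm with a two-finger parallel gripper is mounted at the origin on a cart in front of the work surface, level with it; the furniture and walls round the work are solid. World frame = base frame: x ahead of the robot, y to its left, z up, the work surface at z = 0. Lengths are in m, angles in rad, forces in N, time in s.
With the tool pointing down it reaches from about 0.325 to 0.925 m from the base axis. Payload 3.1 kg.
Tool frame: the origin (TCP) lies on the centre line of the jaws, within the pads' length; the fingertips stand 8 mm ahead of it and the grasp point (between the pads) lies 11 mm behind it (tcp_to_tips is the y of the fingertips in the tool frame, in m); y points along the fingers, x is the direction in which the jaws open and shut, and the axes are right-handed (so a half turn about y gives the same grasp; the last joint's range is limited). The gripper opens to 85 mm and grips with 20 to 120 N. Pads are 22 mm wide; open, the fingers measure 114 mm over their backs; the gripper's body (76 mm by 85 mm) begins 54 mm behind the grasp point. The pads swing forward as they close: fully open they stand 13 mm farther back than shut.
Start: joints at [-1.244, 0.217, 1.613, -0, 1.311, -0.112], TCP at [0.266, -0.566, 0.239] pointing down, gripper open.
Joint ranges: [-2.75, 2.75], [-0.78, 2.1], [0.31, 2.55], [-1.13, 4.27], [0.13, 2.63], [-2.58, 2.58]. Speed limits (rad/s): [2.79, 2.79, 3.14, 3.14, 3.14, 3.14].

INTERFACE

Orientations are given as a rotation vector (axis times angle).
In Python, from bench import get_obs, capture, camera_info, sign_off, trace, spot_point, tcp_to_tips gives the robot as it stands.
- The arm moves only by the tool carry_out, never from a script. Its argument "targets" is a list of rows, each a list of 7 numbers: the turn, a rotation vector about the world's x, y, z as a fraction of full scale, then the shift along the world's x, y, z as a fraction of full scale, then the closure, from 0 (fully open) to 1 (shut). In form: [[ax, ay, az, dx, dy, dz, grip], ...]. A call has exactly 10 rows; each row shifts and turns the commanded pose from where the row before left it; what a row does not reach is not made up. Full scale, the value 1, is 0.025 m for a shift and 5 degrees for a turn. A row lasts 1/8 s, in which the tool goes at most 62.5 mm and 10.7 degrees, less where a joint would pass 70% of its speed; a pose out of reach is approached as far as the arm can. A call with a number of a shift or a turn outside -1 to 1 is refused whole. A call with a gripper value outside its range is refused whole. The fingers move at their own pace and stop on an object; "squeeze" is the grip in N (left out, the last holds). Time passes only in rows, so rows that do not move let the fingers close, or fill a call up. It gives the time, the measured TCP pose, the force and the opening at its end, in the units of the state.
- get_obs(): the state, without advancing time (a new reading comes with each control period).
- capture(name): name is "scene" or "top" or "wrist"; returns the picture (384x512x3 uint8, red, green, blue); there is no depth.
- camera_info(name): a dict with "fx", "fy", "cx", "cy" (pixels), "R" (3x3) and "t" (3): a world point X has camera coordinates R X + t; the wrist camera has in their place "T_tool_cam" (4x4, takes a point from camera to tool coordinates, whose origin is the TCP and whose axes are the tool frame's). Camera axes: x right, y down, z forward; pixel columns grow to the right and rows downward; lengths in m; the calibration is good to about 2 mm. A picture is of the moment at which its call begins: read the wrist's pose just before it. camera_info takes no time and is no camera call.
- sign_off(): hands the job in, once; it reports no verdict.
Trained networks look in the newest picture that a camera, given by its name, has taken for a name from the list of things; names that differ only in an ending like _2 or _b are one class to them, and where a whole thing is asked for, a point or a joint stands for the part that bears it (a point fixed in the world has none). Each returns a list of dicts, best first, with "score" (0 to 1); they miss things now and then, are a little off and sometimes report something else, mostly with a low value. They report only what shows in the picture. A call takes as long as a camera call.
- trace(camera, name): "region" (384x512 bool, what is visible of it).
- spot_point(camera, name): "position" ([x, y, z] in m, in world coordinates, good to about 4 mm: a listed point, or the origin of a listed thing).
The state is a dict: "time": time; "q": joint angles; "joint_vel": joint speeds; "effort": joint torques, N m; "tool_pos": TCP position; "orientation": TCP orientation; "ft_force": force on the tool from outside, world axes, zero at the start; "ft_torque": the same for the moment, N m; "finger_gap": finger opening in m.
Only numpy, scipy, OpenCV 4.12 (cv2) and the standard library are available. Lean on these libraries where they do the work, as an engineer would, in place of code of your own. Each camera call takes 0.05 s, during which the arm holds its last target. There are 200 camera calls.

TASK

This slice of toast came out too pale and needs a second round. First push the toaster's crumb tray fully home, then slide the browning slider on its top to the fourth tick from the light (left) end, then move the slice from the wire rack upright into the toaster's slot so that it rests on the raised carriage, let go of it, and last press the lever on the right end all the way down until it stays down by itself. Leave the mug, the white jar and the dropper bottle standing where they are.

Things in the scene. Friction and masses are not known exactly. Their poses are not given: they have to be found in the camera images.
- toaster: Fixed long-slot toaster of brushed steel with black end caps, 124 mm deep (x) by 304 mm long (y) by 166 mm high. Origin: centre of its underside, on the counter; z up, -x is the front, +y the left end with the crumb tray low down, -y the right end with the lever. The end caps' outer faces are at y = +-152 mm. The only slot runs along y; the browning slider is on the top between slot and front.
- slot_mouth (a point): Centre of the slot's mouth in the toaster's top, 165 mm above the counter. The slot is 26 mm wide (x) and 220 mm long (y). While the lever is up, the carriage inside stands 53 mm below the mouth (112 mm above the counter), so that a slice placed on it sticks 43 mm out of the slot; lever down, the slice's top is about level with the mouth. Axes as the toaster's.
- crumb_tray (a joint): Crumb tray low in the left end, slides out towards the toaster's +y: 0 m = fully home, up to 0.090 = pulled out. Its steel front is 86 mm wide, 22 mm high (10 to 32 mm above the counter). About 2 N moves it.
- tray_tab (a point): Centre of the outer face of the black tab (50 mm wide, 10 mm high, standing 13 mm out) in the middle of the tray's front, 21 mm above the counter; moves with the tray; with the tray home it lies at toaster y = 165 mm, 13 mm out from the end cap. Push it towards the toaster's -y with the tool tilted 30 to 45 degrees, so that the hand clears the end cap above.
- browning (a joint): Browning slider on the toaster's top: 0 m = left (light, toaster +y) end, 0.070 = right (dark) end. Six white ticks on the front side of its track, 14 mm apart, growing longer to the dark end, stand for 0, 0.014, 0.028, 0.042, 0.056 and 0.070; the fourth is 0.042. It stays where it is left; about 2 N moves it.
- browning_grip (a point): Centre of the top face of the slider's bare metal grip, a block 14 mm (x) by 14 mm along the track (y), from 3 to 20 mm above the toaster's top (168 to 185 mm above the counter), 31 mm in front of the slot's middle line, at toaster y = -30 mm (slider 0) to -100 mm. Moves with the slider.
- mark_4 (a point): Inner end of the fourth tick of the scale, on the toaster's top: the slider is set when the middle of its grip has the same toaster y as this tick.
- lever (a joint): Carriage lever on the right end: 0 m = up, 0.044 = fully down. A spring of up to 6 N lifts it back unless it goes past about 0.039, where a catch holds it down.
- lever_top (a point): Centre of the top face of the lever's black pad, 34 mm (x) by 30 mm (y), 145 mm above the counter while up, 101 mm when down; the pad stands 17 to 47 mm out from the right end cap. Moves with the lever.
- slice: Slice of toast, stiff, 14 mm thick (its x), 100 mm wide (its y), 96 mm high (its z), about 40 g, standing upright on its flat lower edge in the middle gap of the wire rack. Origin: centre of the lower edge.
- rack: Loose wire toast rack, 76 mm (x, 112 mm over its end loops) by 97 mm (y), wire arches 64 mm high, three gaps 24 mm apart along its x; the slice stands on base wires 11 mm above the counter. Origin: centre of its underside.
- mug: Orange mug, 81 mm wide, 101 mm high, origin at the centre of its underside; leave it alone.
- jar: White jar with a black lid, 48 mm wide, 51 mm high, origin at the centre of its underside; leave it alone.
- dropper_bottle: Small brown bottle with a black dropper, 33 mm wide, 102 mm high, origin at the centre of its underside; leave it alone.

How it is judged:
By the outcome, as a careful person would: the job done as asked, in the order asked, and still so for the second after the job is handed in, with the robot touching nothing.
It also fails if it takes over 64 s, if anything falls off the work surface, if the arm or the gripper's body presses on something with over 40 N, if the wrist force passes 120 N, or if a joint passes its speed limit or range.

## Working session

There is one attempt and no reset: what is moved stays moved. The work goes in short steps, Python scripts to look and compute and a tool call to move; the robot and the scene stay as the last step left them, time stands still between calls to the robot, and variables do not carry over. Pictures are saved under pics/ and viewed, and the job is handed in when it is done.

Besides the shell and the picture viewer there is one more tool, called after "Call:" as name(argument=value, ...), one argument or row to a line, values as JSON. carry_out: Moves the arm, as the interface text tells. Its arguments: {"type":"object","properties":{"targets":{"type":"array"},"squeeze":{"type":"number"}},"required":["targets"]}

```bash
mkdir -p pics
cat > h.py <<'E'
from bench import *
import numpy as np, cv2
from scipy.spatial.transform import Rotation as Rn
np.set_printoptions(precision=4,suppress=True)
def snap(c,f):
    im=capture(c); cv2.imwrite('pics/'+f+'.png',cv2.cvtColor(im,cv2.COLOR_RGB2BGR)); return im
def spots(c,names):
    for n in names:
        for d in spot_point(c,n)[:2]: print(c,n,round(d['score'],2),np.array(d['position']))
def st():
    o=get_obs(); print('t',o['time'],'pos',np.array(o['tool_pos']),'rv',np.array(o['orientation']),'F',np.array(o['ft_force']),'gap',o['finger_gap'],'q',np.array(o['q'])); print(Rn.from_rotvec(o['orientation']).as_matrix())
E
python3 - <<'E'
from h import *
st(); print(tcp_to_tips)
snap('scene','s0');snap('top','t0')
for c in ('scene','top'): spots(c,['toaster','slot_mouth','tray_tab','browning_grip','mark_4','lever_top','slice','rack','mug','jar','dropper_bottle'])
a=cv2.imread('pics/s0.png');b=cv2.imread('pics/t0.png')
E
```

```text
t 0.0 pos [ 0.2653 -0.565   0.238 ] rv [-1.3839  0.8815 -0.8785] F [-0.519  -1.2515  0.4752] gap 0.08520213121896839 q [-1.2442  0.2178  1.6149 -0.      1.3113 -0.1122]
[[ 0.4249 -0.0008  0.9053]
 [-0.9053  0.0023  0.4249]
 [-0.0024 -1.      0.0003]]
0.008
scene toaster 0.58 [0.4572 0.0953 0.0026]
scene slot_mouth 0.77 [0.4596 0.0973 0.1617]
scene browning_grip 0.5 [0.4333 0.0608 0.1822]
scene browning_grip 0.26 [0.4337 0.0164 0.1681]
scene mark_4 0.95 [0.4322 0.0159 0.1691]
scene lever_top 0.45 [ 0.4893 -0.0821  0.1425]
scene slice 0.71 [ 0.4384 -0.3683  0.0127]
scene rack 0.76 [ 0.4423 -0.3665 -0.0004]
scene mug 0.45 [ 0.6512 -0.1959 -0.0032]
scene jar 0.81 [ 0.6515 -0.1917 -0.0013]
scene dropper_bottle 0.59 [ 0.3846 -0.1821  0.0018]
top toaster 0.75 [ 0.4608  0.0975 -0.0003]
top toaster 0.36 [0.4323 0.0189 0.1655]
top slot_mouth 0.77 [0.4613 0.0983 0.1614]
top tray_tab 0.51 [0.4253 0.3107 0.0197]
top browning_grip 0.41 [0.4388 0.0588 0.1826]
top mark_4 0.92 [0.4338 0.0205 0.1643]
top lever_top 0.67 [ 0.4888 -0.0835  0.1421]
top slice 0.65 [ 0.4429 -0.3687  0.007 ]
top rack 0.69 [ 0.4407 -0.3692 -0.0013]
top mug 0.67 [ 0.6417  0.3569 -0.0001]
top dropper_bottle 0.61 [ 0.3854 -0.1874 -0.0009]
```

View pics/s0.png

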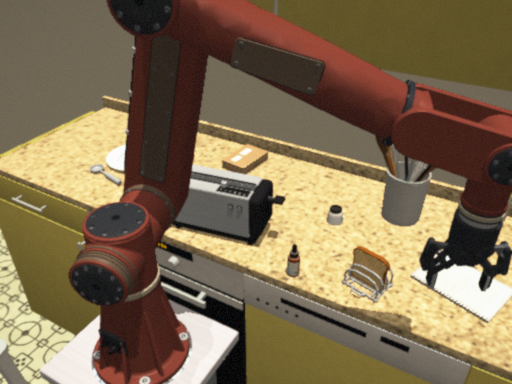

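View pics/t0.png

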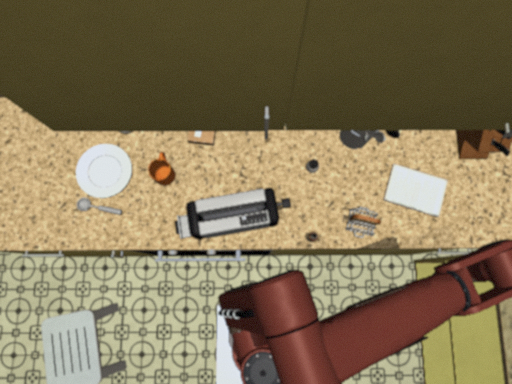

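Run:
```python
from h import *
# line directions: project pixels to plane z
for c in('top','scene'):
    i=camera_info(c);print(c,i)
```

```text
top {'fx': 409.71797143586366, 'fy': 409.71797143586366, 'cx': 259.8426890205185, 'cy': 191.97206696434495, 'R': array([[-0.0064, -1.    ,  0.0021],
       [-0.9797,  0.0059, -0.2003],
       [ 0.2003, -0.0034, -0.9797]]), 't': array([0.0068, 0.5488, 1.4289])}
scene {'fx': 470.37537447332704, 'fy': 470.37537447332704, 'cx': 253.9370022590714, 'cy': 189.0996420037888, 'R': array([[ 0.4968, -0.8678, -0.0023],
       [-0.4774, -0.2711, -0.8358],
       [ 0.7247,  0.4163, -0.549 ]]), 't': array([-0.2477,  0.3581,  1.0464])}
```

Toaster yaw is about 9°, the tray is about 50 mm out, the slider is near 0, and the rack stands at (0.44, -0.37). I'll go to the tray first.

Call:
carry_out(
  targets=[
    [0,0,0.494,0.15,0.945,0.1,1],
    [0,0,0.494,0.15,0.945,0.1,1],
    [0,0,0.494,0.15,0.945,0.1,1],
    [0,0,0.494,0.15,0.945,0.1,1],
    [0,0,0.494,0.15,0.945,0.1,1],
    [0,0,0.494,0.15,0.945,0,1],
    [0,0,0.494,0.15,0.945,0,1],
    [0,0,0.494,0.15,0.945,0,1],
    [0,0,0.494,0.15,0.945,0,1],
    [0,0,0.494,0.15,0.945,0,1],
  ],
)

```text
time: 2.45
tool_pos: [0.3032, -0.3286, 0.2519]
orientation: [-1.501, 0.547, -0.547]
ft_force: [0.3, 0.3, 0.6]
finger_gap: -0.0001
```

Call:
carry_out(
  targets=[
    [0,0,0.494,0.15,0.945,0,1],
    [0,0,0.494,0.15,0.945,0,1],
    [0,0,0.494,0.15,0.945,0,1],
    [0,0,0.494,0.15,0.945,0,1],
    [0,0,0.494,0.15,0.945,0,1],
    [0,0,0.494,0.15,0.945,0,1],
    [0,0,0.494,0.15,0.945,0,1],
    [0,0,0.494,0.15,0.945,0,1],
    [0,0,0.494,0.15,0.945,0,1],
    [0,0,0.494,0.15,0.945,0,1],
  ],
)

```text
time: 3.7
tool_pos: [0.3405, -0.0922, 0.2519]
orientation: [-1.561, 0.21, -0.211]
ft_force: [0.1, 0.4, 0.5]
finger_gap: -0.0
```

Call:
carry_out(
  targets=[
    [0,0,0.494,0.15,0.945,0,1],
    [0,0,0.494,0.15,0.945,0,1],
    [0,0,0.494,0.15,0.945,0,1],
    [0,0,0.494,0.15,0.945,0,1],
    [0,0,0.494,0.15,0.945,0,1],
    [0,0,0.494,0.15,0.945,0,1],
    [0,0,0.494,0.15,0.945,0,1],
    [0,0,0.494,0.15,0.945,0,1],
    [0,0,0.494,0.15,0.945,0,1],
    [0,0,0.494,0.15,0.945,0,1],
  ],
)

```text
time: 4.95
tool_pos: [0.3778, 0.144, 0.2519]
orientation: [-1.567, -0.129, 0.128]
ft_force: [-0.3, 1.0, 0.6]
finger_gap: -0.0
```

Run:
```python
from h import *
st(); i=camera_info('wrist'); print(i); snap('wrist','w1'); spots('wrist',['toaster','slot_mouth','browning_grip','mark_4','lever_top','tray_tab'])
st()
```

```text
t 4.95 pos [0.3778 0.144  0.2519] rv [-1.567  -0.1288  0.1281] F [-0.2945  0.9765  0.5599] gap -1.4475522467617663e-05 q [ 0.1902 -0.2973  2.086  -0.0001  1.3524  0.0266]
[[ 0.9867  0.0004 -0.1628]
 [ 0.1628 -0.      0.9867]
 [ 0.0004 -1.     -0.0001]]
{'fx': 339.6077220991646, 'fy': 339.6077220991646, 'cx': 254.213863691942, 'cy': 186.20126151176538, 'T_tool_cam': array([[ 1.    , -0.    ,  0.0008,  0.0004],
       [-0.0008, -0.327 ,  0.945 , -0.1348],
       [ 0.0002, -0.945 , -0.327 ,  0.0844],
       [ 0.    ,  0.    ,  0.    ,  1.    ]])}
wrist slot_mouth 0.7 [0.4615 0.0959 0.1679]
t 5.3 pos [0.3779 0.1424 0.2518] rv [-1.5675 -0.126   0.1259] F [-0.5061 -0.0984  0.8045] gap 7.262785194617007e-05 q [ 0.1864 -0.2981  2.0869 -0.0004  1.3528  0.0261]
[[ 0.9872  0.     -0.1597]
 [ 0.1597 -0.0004  0.9872]
 [-0.     -1.     -0.0004]]
```

Call:
carry_out(
  targets=[
    [-0.691,-0.112,0,0.15,0.945,0,1],
    [-0.691,-0.112,0,0.15,0.945,0,1],
    [-0.691,-0.112,0,0.15,0.945,0,1],
    [-0.691,-0.112,0,0.15,0.945,0,1],
    [-0.691,-0.112,0,0.15,0.945,0,1],
    [-0.691,-0.112,0,0.15,0.945,0,1],
    [-0.691,-0.112,0,0.15,0.945,0,1],
    [-0.691,-0.112,0,0.15,0.945,0,1],
    [-0.691,-0.112,0,0.15,0.945,0,1],
    [-0.691,-0.112,0,0.15,0.945,0,1],
  ],
)

```text
time: 6.55
tool_pos: [0.4162, 0.3793, 0.2519]
orientation: [-2.178, -0.174, 0.091]
ft_force: [0.7, -0.2, -0.1]
finger_gap: -0.0
```

Run:
```python
from h import *
st(); snap('wrist','w2'); spots('wrist',['slot_mouth','tray_tab']); snap('top','t2');spots('top',['tray_tab'])
```

```text
t 6.55 pos [0.4162 0.3793 0.2519] rv [-2.178  -0.1744  0.0905] F [ 0.7362 -0.2065 -0.0994] gap -1.768353575519525e-05 q [ 0.8487  0.3482  1.5297 -0.4625  1.6721  0.7383]
[[ 0.9873  0.0915 -0.1301]
 [ 0.1591 -0.5677  0.8077]
 [ 0.     -0.8181 -0.5751]]
wrist slot_mouth 0.45 [ 0.6415  0.3579 -0.0044]
wrist tray_tab 0.68 [0.4197 0.3149 0.0187]
top tray_tab 0.67 [0.4237 0.3127 0.0196]
```

View pics/w2.png

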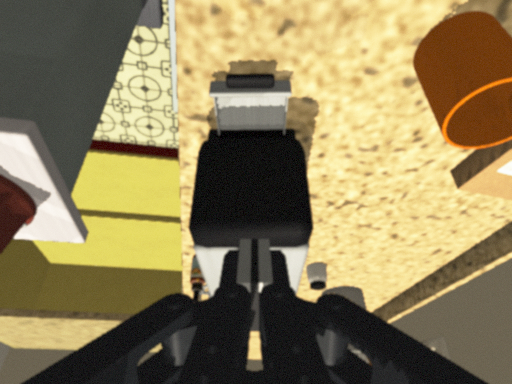

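Call:
carry_out(
  targets=[
    [0,0,0,0,0,-0.92,1],
    [0,0,0,0,0,-0.92,1],
    [0,0,0,0,0,-0.92,1],
    [0,0,0,0,0,-0.92,1],
    [0,0,0,0,0,-0.92,1],
    [0,0,0,0,0,-0.92,1],
    [0,0,0,0,0,-0.92,1],
    [0,0,0,0,0,-0.92,1],
    [0,0,0,0,0,-0.92,1],
    [0,0,0,0,0,-0.92,1],
  ],
)

```text
time: 8.05
tool_pos: [0.4156, 0.3793, 0.0203]
orientation: [-2.176, -0.176, 0.092]
ft_force: [0.1, -0.4, -0.7]
finger_gap: -0.0004
```

Call:
carry_out(
  targets=[
    [0,0,0,0.08,-0.5,0,1],
    [0,0,0,0.08,-0.5,0,1],
    [0,0,0,0.08,-0.5,0,1],
    [0,0,0,0.06,-0.4,0,1],
    [0,0,0,0.06,-0.35,0,1],
    [0,0,0,0.06,-0.35,0,1],
    [0,0,0,0.06,-0.35,0,1],
    [0,0,0,0.06,-0.35,0,1],
    [0,0,0,0.06,-0.35,0,1],
    [0,0,0,0.04,-0.25,0,1],
  ],
)

```text
time: 9.3
tool_pos: [0.4318, 0.2812, 0.0218]
orientation: [-2.176, -0.176, 0.092]
ft_force: [1.1, 0.9, 0.8]
finger_gap: 0.0002
```

Run:
```python
from h import *
st(); snap('wrist','w3');spots('wrist',['tray_tab'])
```

```text
t 9.3 pos [0.4318 0.2812 0.0218] rv [-2.1758 -0.1759  0.0916] F [1.0709 0.9406 0.8457] gap 0.00023057962236565713 q [ 0.7214  0.531   1.7805 -0.5401  1.2366  0.8475]
[[ 0.987   0.0921 -0.1316]
 [ 0.1606 -0.5659  0.8086]
 [ 0.     -0.8193 -0.5734]]
```

View pics/w3.png

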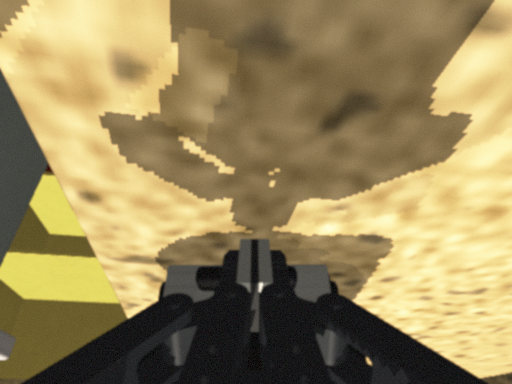

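Call:
carry_out(
  targets=[
    [0,0,0,0.01,-0.05,0,1],
    [0,0,0,0.01,-0.05,0,1],
    [0,0,0,0.01,-0.04,0,1],
    [0,0,0,0.01,-0.04,0,1],
    [0,0,0,0,-0.03,0,1],
    [0,0,0,0,-0.03,0,1],
    [0,0,0,0,-0.03,0,1],
    [0,0,0,0,-0.03,0,1],
    [0,0,0,0,0,0,1],
    [0,0,0,0,0,0,1],
  ],
)

```text
time: 10.65
tool_pos: [0.4327, 0.2742, 0.0219]
orientation: [-2.176, -0.176, 0.092]
ft_force: [-1.0, 0.6, -1.0]
finger_gap: -0.0003
```

Run:
```python
from h import *
snap('top','t3');spots('top',['tray_tab','slot_mouth','lever_top','toaster'])
i=cv2.imread('pics/t3.png')[160:260,140:310];cv2.imwrite('pics/t3c.png',cv2.resize(i,None,fx=4,fy=4))
```

```text
top slot_mouth 0.75 [0.4595 0.0964 0.1623]
top lever_top 0.61 [ 0.4914 -0.081   0.1435]
top toaster 0.94 [0.4615 0.0963 0.0001]
```

View pics/t3c.png

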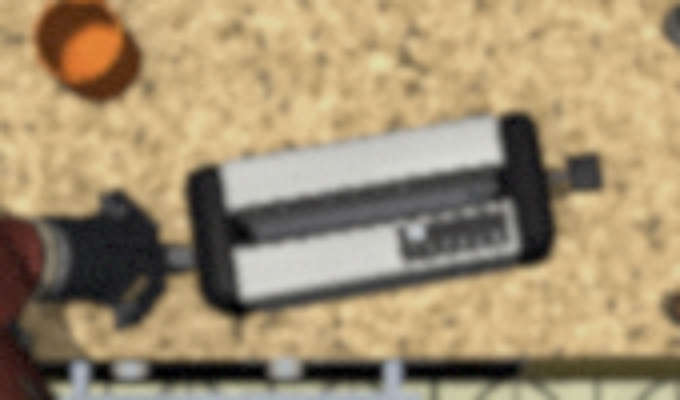

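Call:
carry_out(
  targets=[
    [0,0,0,0.01,-0.05,0,1],
    [0,0,0,0.01,-0.05,0,1],
    [0,0,0,0.01,-0.04,0,1],
    [0,0,0,0,-0.03,0,1],
    [0,0,0,0,-0.03,0,1],
    [0,0,0,0,-0.02,0,1],
    [0,0,0,0,0,0,1],
    [0,0,0,0,0,0,1],
    [0,0,0,0,0,0,1],
    [0,0,0,0,0,0,1],
  ],
)

```text
time: 12.15
tool_pos: [0.4332, 0.2722, 0.0219]
orientation: [-2.169, -0.176, 0.09]
ft_force: [-4.9, 10.6, 1.9]
finger_gap: -0.0001
```

Call:
carry_out(
  targets=[
    [0,0,0,-0.16,1,0,1],
    [0,0,0,-0.16,1,0,1],
    [0.864,0.14,0,0,0,1,1],
    [0.864,0.14,0,0,0,1,1],
    [0.864,0.14,0,0,0,1,1],
    [0.864,0.14,0,0,0,1,1],
    [0.864,0.14,0,0,0,1,1],
    [0.864,0.14,0,0,0,1,1],
    [0.864,0.14,0,0,0,1,1],
    [0.864,0.14,0,0,0,1,1],
  ],
)

```text
time: 13.4
tool_pos: [0.4249, 0.3178, 0.2226]
orientation: [-1.566, -0.126, 0.127]
ft_force: [0.4, 0.5, 0.2]
finger_gap: 0.0002
```

Run:
```python
from h import *
st(); snap('wrist','w4'); spots('wrist',['tray_tab','slot_mouth','browning_grip','mark_4'])
```

```text
t 13.4 pos [0.4249 0.3178 0.2226] rv [-1.5662 -0.126   0.1275] F [0.4126 0.4813 0.1717] gap 0.00023347681250404192 q [0.5092 0.031  1.8518 0.0012 1.2593 0.3473]
[[ 0.987  -0.001  -0.1607]
 [ 0.1607  0.0008  0.987 ]
 [-0.0008 -1.      0.0009]]
```

View pics/w4.png

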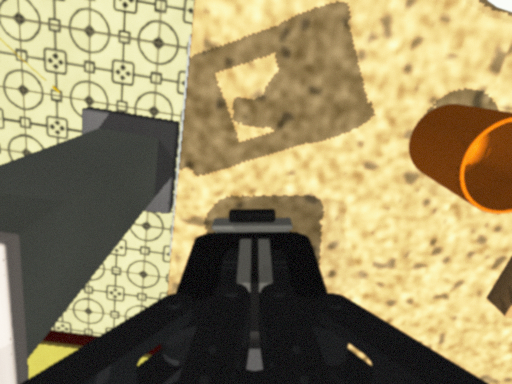

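```bash
cat >> h.py <<'E'
C=np.array([.4605,.097]);YT=np.array([-.16,.987]);XT=np.array([.987,.16])
def ray(px,z,pos,rv):
    i=camera_info('wrist');T=i['T_tool_cam'];R=Rn.from_rotvec(rv).as_matrix()
    d=R@T[:3,:3]@np.array([(px[0]-i['cx'])/i['fx'],(px[1]-i['cy'])/i['fy'],1]);o=R@T[:3,3]+np.array(pos)
    p=o+d*(z-o[2])/d[2]; return p,'toaster',(p[:2]-C)@XT,(p[:2]-C)@YT
E
python3 - <<'E'
from h import *
o=get_obs();f=lambda p,z:print(p,z,ray(p,z,o['tool_pos'],o['orientation']))
f((252,210),.016);f((252,210),.026);f((252,220),.026);f((252,219),.032);f((252,233),.16)
E
```

```text
(252, 210) 0.016 (array([0.4324, 0.2577, 0.016 ]), 'toaster', np.float64(-0.002056227269936825), np.float64(0.1630872896100914))
(252, 210) 0.026 (array([0.4318, 0.2619, 0.026 ]), 'toaster', np.float64(-0.001976633494866292), np.float64(0.16737353448065545))
(252, 220) 0.026 (array([0.4336, 0.2505, 0.026 ]), 'toaster', np.float64(-0.0019954897902806517), np.float64(0.15583139311906252))
(252, 219) 0.032 (array([0.433 , 0.2544, 0.032 ]), 'toaster', np.float64(-0.0019455210055174732), np.float64(0.15975744717448592))
(252, 233) 0.16 (array([0.4262, 0.303 , 0.16  ]), 'toaster', np.float64(-0.0009361582048967189), np.float64(0.20884457378290283))
```

Call:
carry_out(
  targets=[
    [0,0,-0.9,0.022,-0.51,0,0.5],
    [0,0,-0.9,0.022,-0.51,0,0.5],
    [0,0,-0.9,0.022,-0.51,0,0.5],
    [0,0,-0.9,0.022,-0.51,0,0.5],
    [0,0,-0.9,0.022,-0.51,0,0.5],
    [0,0,-0.9,0.022,-0.51,0,0.5],
    [0,0,-0.9,0.022,-0.51,0,0.5],
    [0,0,-0.9,0.022,-0.51,0,0.5],
    [0,0,-0.9,0.022,-0.51,0,0.5],
    [0,0,-0.9,0.022,-0.51,0,0.5],
  ],
)

```text
time: 14.9
tool_pos: [0.4294, 0.1908, 0.2196]
orientation: [-1.518, 0.493, -0.487]
ft_force: [0.9, -0.6, -0.1]
finger_gap: 0.0431
```

Call:
carry_out(
  targets=[
    [0,0,-0.9,0.026,-0.52,0,0.5],
    [0,0,-0.9,0.026,-0.52,0,0.5],
    [0,0,-0.9,0.026,-0.52,0,0.5],
    [0,0,-0.9,0.026,-0.52,0,0.5],
    [0,0,-0.9,0.026,-0.52,0,0.5],
    [0,0,-0.9,0.026,-0.52,0,0.5],
    [0,0,-0.9,0.026,-0.52,0,0.5],
    [0,0,-0.9,0.026,-0.52,0,0.5],
    [0,0,-0.9,0.026,-0.52,0,0.5],
    [0,0,-0.9,0.026,-0.52,0,0.5],
  ],
)

```text
time: 16.15
tool_pos: [0.436, 0.0611, 0.2197]
orientation: [-1.284, 1.094, -1.089]
ft_force: [-0.6, -0.7, 0.2]
finger_gap: 0.043
```

Run:
```python
from h import *
st(); snap('wrist','w5'); spots('wrist',['slot_mouth','browning_grip','mark_4'])
```

```text
t 16.15 pos [0.436  0.0611 0.2197] rv [-1.2843  1.0936 -1.0889] F [-0.5985 -0.7146  0.2042] gap 0.04295761652083302 q [-0.0196 -0.1712  2.0471 -0.0011  1.2702  1.3917]
[[ 0.1591 -0.0045  0.9872]
 [-0.9873 -0.001   0.1591]
 [ 0.0003 -1.     -0.0046]]
wrist slot_mouth 0.94 [0.4594 0.0956 0.1655]
wrist browning_grip 0.63 [0.4316 0.0573 0.184 ]
wrist mark_4 0.88 [0.4315 0.022  0.1649]
```

View pics/w5.png

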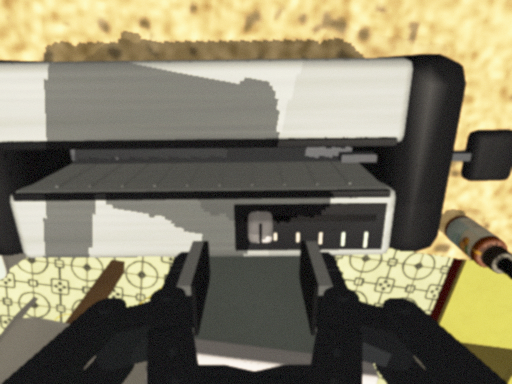

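Run:
```python
from h import *
i=cv2.imread('pics/w5.png')[195:265,225:405];cv2.imwrite('pics/w5c.png',cv2.resize(i,None,fx=4,fy=4,interpolation=cv2.INTER_CUBIC))
o=get_obs();f=lambda p,z:print(p,z,ray(p,z,o['tool_pos'],o['orientation']))
for p in ((275,237),(298,236),(321,235),(343,234),(365,234)): f(p,.165)
f((260,219),.185)
```

```text
(275, 237) 0.165 (array([0.4242, 0.0465, 0.165 ]), 'toaster', np.float64(-0.04393530887774961), np.float64(-0.04408024166350112))
(298, 236) 0.165 (array([0.4272, 0.0324, 0.165 ]), 'toaster', np.float64(-0.04320756822001626), np.float64(-0.058420027064321305))
(321, 235) 0.165 (array([0.4302, 0.0184, 0.165 ]), 'toaster', np.float64(-0.042481376139751774), np.float64(-0.07272929847867646))
(343, 234) 0.165 (array([0.4331, 0.005 , 0.165 ]), 'toaster', np.float64(-0.04175806305348604), np.float64(-0.08638530926145609))
(365, 234) 0.165 (array([ 0.4353, -0.0085,  0.165 ]), 'toaster', np.float64(-0.04172868489898464), np.float64(-0.10008804520616005))
(260, 219) 0.185 (array([0.4438, 0.0596, 0.185 ]), 'toaster', np.float64(-0.022444274777980992), np.float64(-0.03421428959411404))
```

View pics/w5c.png

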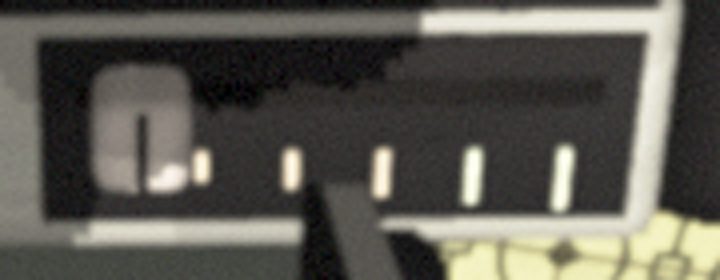

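Call:
carry_out(
  targets=[
    [0,0,0,0,-0.1,-0.28,0.5],
    [0,0,0,0,0,-0.28,0.5],
    [0,0,0,0,0,-0.28,0.5],
    [0,0,0,0,0,-0.28,0.5],
    [0,0,0,0,0,-0.28,0.5],
    [0,0,0,0,0,-0.28,0.5],
    [0,0,0,0,0,0,1],
    [0,0,0,0,0,0,1],
    [0,0,0,0,0,0,1],
    [0,0,0,0,0,0,1],
  ],
  squeeze=20,
)

```text
time: 17.6
tool_pos: [0.4372, 0.0587, 0.1798]
orientation: [-1.281, 1.089, -1.09]
ft_force: [0.2, -0.1, -1.6]
finger_gap: 0.013
```

Run:
```python
from h import *
st(); snap('wrist','w6')
```

```text
t 17.6 pos [0.4372 0.0587 0.1798] rv [-1.2812  1.0894 -1.0896] F [ 0.1558 -0.0879 -1.5936] gap 0.01302365108393878 q [-0.0259 -0.1253  2.0866 -0.0001  1.1802  1.3836]
[[ 0.1607  0.0001  0.987 ]
 [-0.987  -0.0001  0.1607]
 [ 0.0001 -1.      0.0001]]
```

View pics/w6.png

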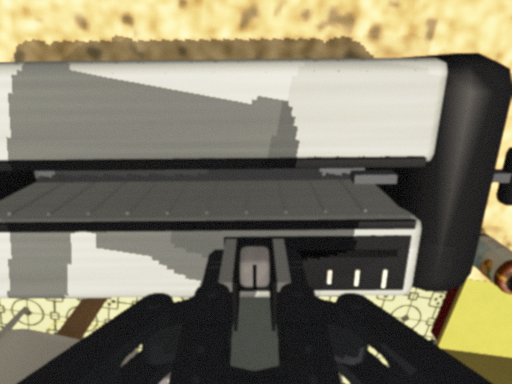

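Call:
carry_out(
  targets=[
    [0,0,0,0.031,-0.19,0,1],
    [0,0,0,0.031,-0.19,0,1],
    [0,0,0,0.031,-0.19,0,1],
    [0,0,0,0.031,-0.19,0,1],
    [0,0,0,0.031,-0.19,0,1],
    [0,0,0,0.031,-0.19,0,1],
    [0,0,0,0.031,-0.19,0,1],
    [0,0,0,0.031,-0.19,0,1],
    [0,0,0,0,0,0,1],
    [0,0,0,0,0,0,1],
  ],
)

```text
time: 18.9
tool_pos: [0.4438, 0.0201, 0.1798]
orientation: [-1.282, 1.088, -1.091]
ft_force: [4.1, -1.2, -4.6]
finger_gap: 0.0136
```

Run:
```python
from h import *
o=get_obs();st(); snap('wrist','w7'); spots('wrist',['browning_grip','mark_4'])
p=np.array(o['tool_pos']);print((p[:2]-C)@XT,(p[:2]-C)@YT)
i=cv2.imread('pics/w7.png')[200:320,180:410];cv2.imwrite('pics/w7c.png',cv2.resize(i,None,fx=3,fy=3,interpolation=cv2.INTER_CUBIC))
```

```text
t 18.9 pos [0.4438 0.0201 0.1798] rv [-1.2817  1.0881 -1.091 ] F [ 4.1195 -1.2002 -4.6214] gap 0.013615880038420668 q [-0.1121 -0.1184  2.0805 -0.0015  1.1783  1.2978]
[[ 0.1607  0.001   0.987 ]
 [-0.987  -0.0015  0.1607]
 [ 0.0016 -1.      0.0008]]
wrist browning_grip 0.97 [0.4361 0.0223 0.1826]
wrist mark_4 0.61 [0.43   0.0212 0.1681]
-0.028755192831311668 -0.07327328355068767
```

View pics/w7c.png

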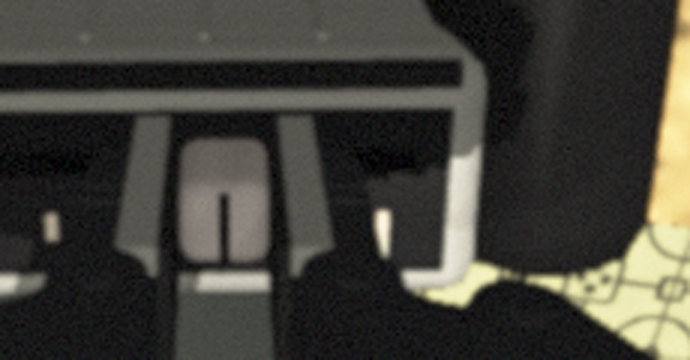

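Run:
```python
from h import *
o=get_obs();f=lambda p,z:print(p,z,ray(p,z,o['tool_pos'],o['orientation']))
f((197,271),.165);f((307.7,270),.165);f((180+224/3,200+226/3),.185)
```

```text
(197, 271) 0.165 (array([0.4267, 0.0472, 0.165 ]), 'toaster', np.float64(-0.0413333515997606), np.float64(-0.04375401258846435))
(307.7, 270) 0.165 (array([ 0.4363, -0.0084,  0.165 ]), 'toaster', np.float64(-0.04074694372410869), np.float64(-0.1001541635275319))
(254.66666666666669, 275.3333333333333) 0.185 (array([0.442, 0.02 , 0.185]), 'toaster', np.float64(-0.030582696959417753), np.float64(-0.07307074827979461))
```

Call:
carry_out(
  targets=[
    [0,0,0,-0.01,0.05,0,1],
    [0,0,0,0,0,0,1],
    [0,0,0,0,0,0,0.6],
    [0,0,0,0,0,0,0.6],
    [0,0,0,0,0,0,0.6],
    [0,0,0,0,0,0.5,0.6],
    [0,0,0,0,0,0.8,0.6],
    [0,0,0,0,0,0.8,0.6],
    [0,0,0,0,0,0,0.6],
    [0,0,0,0,0,0,0.6],
  ],
)

```text
time: 20.3
tool_pos: [0.443, 0.022, 0.2321]
orientation: [-1.281, 1.09, -1.089]
ft_force: [-0.7, -0.0, -2.0]
finger_gap: 0.0343
```

Run:
```python
from h import *
o=get_obs();st(); snap('wrist','w8'); spots('wrist',['browning_grip','mark_4','slot_mouth','lever_top'])
i=cv2.imread('pics/w8.png')[150:270,160:390];cv2.imwrite('pics/w8c.png',cv2.resize(i,None,fx=3,fy=3,interpolation=cv2.INTER_CUBIC))
```

```text
t 20.3 pos [0.443  0.022  0.2321] rv [-1.2812  1.0897 -1.0895] F [-0.7102 -0.0068 -2.0032] gap 0.03433968101864105 q [-0.1089 -0.1792  2.0298  0.      1.2912  1.3006]
[[ 0.1605 -0.0001  0.987 ]
 [-0.987   0.      0.1605]
 [-0.0001 -1.     -0.0001]]
wrist browning_grip 0.88 [0.439  0.0172 0.1821]
wrist browning_grip 0.29 [ 0.4862 -0.0882  0.1475]
wrist mark_4 0.94 [0.4304 0.022  0.1643]
wrist slot_mouth 0.93 [0.4577 0.0971 0.1672]
wrist lever_top 0.79 [ 0.4925 -0.0856  0.1465]
```

View pics/w8c.png

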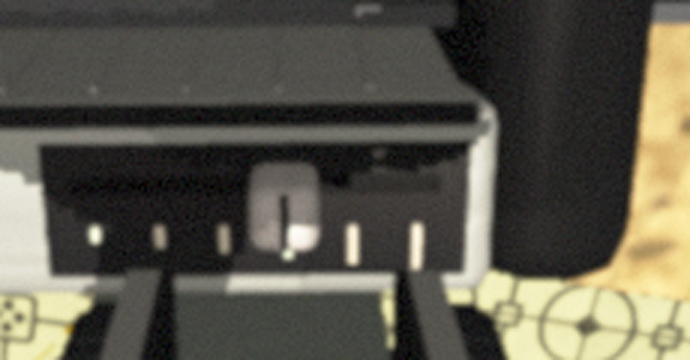

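Call:
carry_out(
  targets=[
    [0,0,0.86,0,-0.975,0,0.4],
    [0,0,0.86,0,-0.975,0,0.4],
    [0,0,0.86,0,-0.975,0,0.4],
    [0,0,0.86,0,-0.975,0,0.4],
    [0,0,0.86,0,-0.975,0,0.4],
    [0,0,0.86,0,-0.975,0,0.4],
    [0,0,0.86,0,-0.975,0,0.4],
    [0,0,0.86,0,-0.975,0,0.4],
    [0,0,0.86,0,-0.975,0,0.4],
    [0,0,0.86,0,-0.975,0,0.4],
  ],
)

```text
time: 21.8
tool_pos: [0.443, -0.2224, 0.2317]
orientation: [-1.508, 0.515, -0.513]
ft_force: [-0.1, -1.0, 0.2]
finger_gap: 0.0511
```

Call:
carry_out(
  targets=[
    [0,0,0.86,0,-0.975,0,0.4],
    [0,0,0.86,0,-0.975,0,0.4],
    [0,0,0.86,0,-0.975,0,0.4],
    [0,0,0.86,0,-0.975,0,0.4],
    [0,0,0.86,0,-0.975,0,0.4],
    [0,0,0.86,0,-0.975,0,0.4],
    [0,0,0,0,0,0,0.4],
    [0,0,0,0,0,0,0.4],
    [0,0,0,0,0,0,0.4],
    [0,0,0,0,0,0,0.4],
  ],
)

```text
time: 23.05
tool_pos: [0.4434, -0.3673, 0.2323]
orientation: [-1.564, 0.163, -0.163]
ft_force: [0.0, 0.0, 0.6]
finger_gap: 0.051
```

Run:
```python
from h import *
o=get_obs();st(); snap('wrist','w9'); spots('wrist',['slice','rack'])
```

```text
t 23.05 pos [ 0.4434 -0.3673  0.2323] rv [-1.5643  0.1634 -0.1635] F [0.0206 0.0247 0.6164] gap 0.05102526129619512 q [-0.8139  0.1192  1.7387  0.0003  1.2838 -0.6058]
[[ 0.9784  0.0001  0.2066]
 [-0.2066  0.0003  0.9784]
 [ 0.     -1.      0.0003]]
wrist slice 0.59 [ 0.4401 -0.3633  0.0101]
wrist rack 0.59 [ 0.4428 -0.3671 -0.0035]
```

View pics/w9.png

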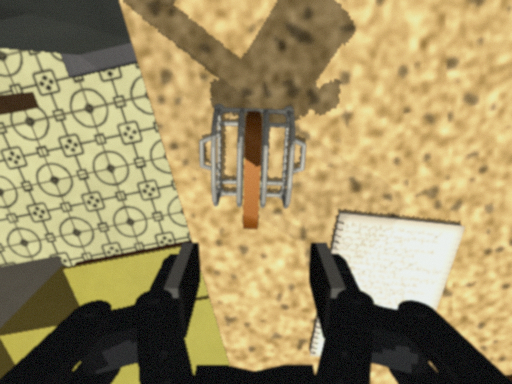

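Run:
```python
from h import *
o=get_obs()
for p in((250.5,227),(254.5,112),(254,135),(244,220),(258,220),(247,130),(262,130)): print(p,ray(p,.107,o['tool_pos'],o['orientation'])[0])
i=cv2.imread('pics/w9.png')[95:240,190:320];cv2.imwrite('pics/w9c.png',cv2.resize(i,None,fx=4,fy=4,interpolation=cv2.INTER_CUBIC))
```

```text
(250.5, 227) [ 0.4322 -0.4082  0.107 ]
(254.5, 112) [ 0.4553 -0.3153  0.107 ]
(254, 135) [ 0.4513 -0.3323  0.107 ]
(244, 220) [ 0.4283 -0.4008  0.107 ]
(258, 220) [ 0.4398 -0.4032  0.107 ]
(247, 130) [ 0.4469 -0.3274  0.107 ]
(262, 130) [ 0.4581 -0.3298  0.107 ]
```

View pics/w9c.png

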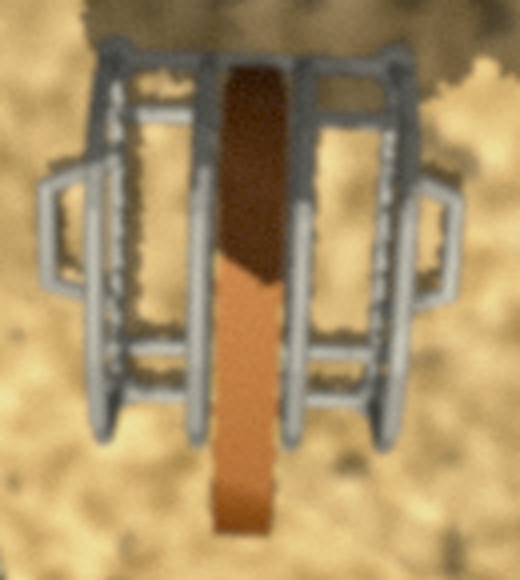

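Call:
carry_out(
  targets=[
    [0,0,-0.4,0,0.05,-0.81,0.4],
    [0,0,0,0,0,-0.81,0.4],
    [0,0,0,0,0,-0.81,0.4],
    [0,0,0,0,0,-0.81,0.4],
    [0,0,0,0,0,-0.81,0.4],
    [0,0,0,0,0,-0.81,0.4],
    [0,0,0,0,0,-0.81,0.4],
    [0,0,0,0,0,0,0.4],
    [0,0,0,0,0,0,0.7],
    [0,0,0,0,0,0,0.7],
  ],
  squeeze=25,
)

```text
time: 24.45
tool_pos: [0.444, -0.3675, 0.0917]
orientation: [-1.564, 0.19, -0.193]
ft_force: [0.2, 0.2, -0.3]
finger_gap: 0.0254
```

Run:
```python
from h import *
st(); snap('wrist','w10')
```

```text
t 24.45 pos [ 0.444  -0.3675  0.0917] rv [-1.5637  0.1898 -0.1927] F [ 0.2248  0.2182 -0.3391] gap 0.025418261301599885 q [-0.8133  0.2833  1.8345  0.0002  1.0215 -0.5698]
[[ 0.9705  0.0017  0.2412]
 [-0.2412 -0.0015  0.9705]
 [ 0.002  -1.     -0.0011]]
```

View pics/w10.png

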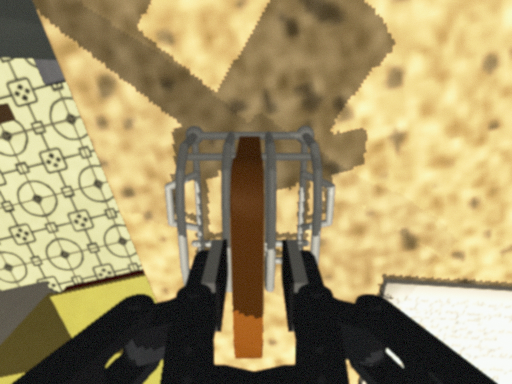

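Call:
carry_out(
  targets=[
    [0,0,0,-0.06,0.01,0,0.7],
    [0,0,0,0,0,0,1],
    [0,0,0,0,0,0,1],
    [0,0,0,0,0,0,1],
    [0,0,0,0,0,0,1],
    [0,0,0,0,0,0.3,1],
    [0,0,0,0,0,0.6,1],
    [0,0,0,0,0,0.8,1],
    [0,0,0,0,0,0.8,1],
    [0,0,0,0,0,0.8,1],
  ],
)

```text
time: 25.75
tool_pos: [0.4421, -0.3669, 0.1752]
orientation: [-1.563, 0.19, -0.192]
ft_force: [-0.9, 0.2, -0.0]
finger_gap: 0.0134
```

Run:
```python
from h import *
st(); snap('wrist','w11'); snap('scene','s11')
a=cv2.imread('pics/w11.png');b=cv2.imread('pics/s11.png')[200:340,260:512]
cv2.imwrite('pics/m11.png',np.hstack([cv2.resize(a,(400,300)),cv2.resize(b,(400,300))]))
```

```text
t 25.75 pos [ 0.4421 -0.3669  0.1752] rv [-1.5632  0.1903 -0.1923] F [-0.8764  0.1671 -0.0273] gap 0.013389172540890682 q [-0.8149  0.1727  1.7913  0.0001  1.1761 -0.5714]
[[ 0.9705  0.0011  0.2412]
 [-0.2412 -0.001   0.9705]
 [ 0.0013 -1.     -0.0007]]
```

View pics/m11.png

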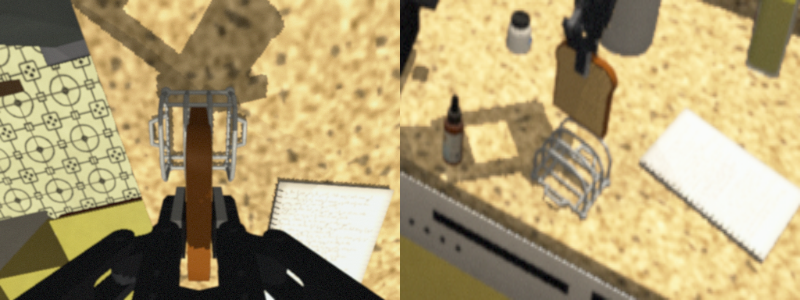

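Call:
carry_out(
  targets=[
    [0,0,0.2315,0.036,0.928,0.8,1],
    [0,0,0.2315,0.036,0.928,0.8,1],
    [0,0,0.2315,0.036,0.928,0.8,1],
    [0,0,0.2315,0.036,0.928,0.8,1],
    [0,0,0.2315,0.036,0.928,0.8,1],
    [0,0,0.2315,0.036,0.928,0.8,1],
    [0,0,0.2315,0.036,0.928,0,1],
    [0,0,0.2315,0.036,0.928,0,1],
    [0,0,0.2315,0.036,0.928,0,1],
    [0,0,0.2315,0.036,0.928,0,1],
  ],
)

```text
time: 27.1
tool_pos: [0.4504, -0.1336, 0.2925]
orientation: [-1.57, 0.033, -0.032]
ft_force: [0.0, 0.2, -0.2]
finger_gap: 0.0134
```

Call:
carry_out(
  targets=[
    [0,0,0.2315,0.036,0.928,0,1],
    [0,0,0.2315,0.036,0.928,0,1],
    [0,0,0.2315,0.036,0.928,0,1],
    [0,0,0.2315,0.036,0.928,0,1],
    [0,0,0.2315,0.036,0.928,0,1],
    [0,0,0.2315,0.036,0.928,0,1],
    [0,0,0.2315,0.036,0.928,0,1],
    [0,0,0.2315,0.036,0.928,0,1],
    [0,0,0.2315,0.036,0.928,0,1],
    [0,0,0.2315,0.036,0.928,0,1],
  ],
)

```text
time: 28.35
tool_pos: [0.4593, 0.0982, 0.2926]
orientation: [-1.567, -0.126, 0.127]
ft_force: [-0.1, 0.2, -0.6]
finger_gap: 0.0134
```

Run:
```python
from h import *
snap('wrist','w12');st();  spots('wrist',['slot_mouth','slice','lever_top'])
```

```text
t 28.4 pos [0.4593 0.1005 0.2926] rv [-1.5639 -0.1275  0.1285] F [-0.2407  1.2959 -0.4249] gap 0.013320977834077962 q [ 0.0641 -0.165   1.9035  0.0031  1.4037 -0.0995]
[[ 0.9867 -0.0009 -0.1623]
 [ 0.1623  0.0031  0.9867]
 [-0.0004 -1.      0.0032]]
wrist slice 0.88 [0.4604 0.0993 0.213 ]
```

View pics/w12.png

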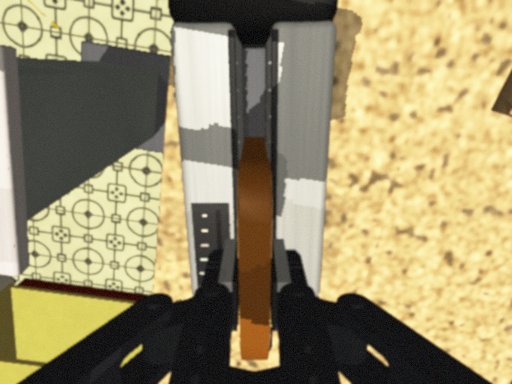

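Call:
carry_out(
  targets=[
    [0,0,0,0,0,-0.38,1],
    [0,0,0,0,0,-0.38,1],
    [0,0,0,0,0,-0.38,1],
    [0,0,0,0,0,-0.38,1],
    [0,0,0,0,0,-0.38,1],
    [0,0,0,0,0,-0.38,1],
    [0,0,0,0,0,-0.3,1],
    [0,0,0,0,0,0,1],
    [0,0,0,0,0,0,1],
    [0,0,0,0,0,0,1],
  ],
)

```text
time: 29.8
tool_pos: [0.4601, 0.0975, 0.2291]
orientation: [-1.567, -0.127, 0.125]
ft_force: [-0.9, -1.0, 0.5]
finger_gap: 0.0135
```

Run:
```python
from h import *
snap('wrist','w13');st(); spots('wrist',['slice'])
```

```text
t 29.85 pos [0.4601 0.0975 0.2291] rv [-1.567  -0.1269  0.1251] F [ 0.4413 -1.2229 -0.2832] gap 0.013364492809816038 q [ 0.0593 -0.1129  1.9777  0.0002  1.2756 -0.1012]
[[ 0.9872  0.0011 -0.1598]
 [ 0.1598  0.0002  0.9872]
 [ 0.0011 -1.      0.    ]]
wrist slice 0.65 [0.4591 0.099  0.1494]
```

View pics/w13.png

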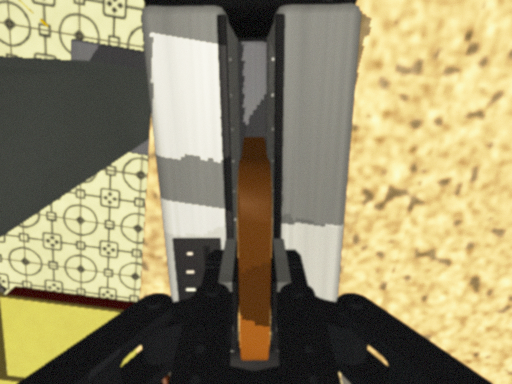

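Call:
carry_out(
  targets=[
    [0,0,0,0,0,-0.3,1],
    [0,0,0,0,0,-0.3,1],
    [0,0,0,0,0,-0.3,1],
    [0,0,0,0,0,-0.3,1],
    [0,0,0,0,0,-0.12,1],
    [0,0,0,0,0,-0.05,1],
    [0,0,0,0,0,-0.05,1],
    [0,0,0,0,0,-0.05,1],
    [0,0,0,0,0,0,1],
    [0,0,0,0,0,0,1],
  ],
)

```text
time: 31.15
tool_pos: [0.4601, 0.0975, 0.1923]
orientation: [-1.567, -0.127, 0.125]
ft_force: [-0.7, -0.6, 2.6]
finger_gap: 0.0131
```

Call:
carry_out(
  targets=[
    [0,0,0,0,0,-0.03,1],
    [0,0,0,0,0,-0.03,1],
    [0,0,0,0,0,0,1],
    [0,0,0,0,0,0,1],
    [0,0,0,0,0,0,0.75],
    [0,0,0,0,0,0,0.75],
    [0,0,0,0,0,0,0.75],
    [0,0,0,0,0,0,0.75],
    [0,0,0,0,0,0.3,0.7],
    [0,0,0,0,0,0.6,0.7],
  ],
)

```text
time: 32.4
tool_pos: [0.4593, 0.0974, 0.2131]
orientation: [-1.567, -0.125, 0.127]
ft_force: [-0.6, -0.9, -0.4]
finger_gap: 0.0255
```

Run:
```python
from h import *
snap('wrist','w14');st(); spots('wrist',['slice','lever_top','browning_grip'])
```

```text
t 32.45 pos [0.4613 0.0976 0.2161] rv [-1.567  -0.1293  0.1227] F [ 0.7263 -0.1979  1.4897] gap 0.025793380557936715 q [ 0.0593 -0.0989  1.9903  0.0002  1.246  -0.1012]
[[ 0.9871  0.0041 -0.1598]
 [ 0.1598  0.0004  0.9872]
 [ 0.0042 -1.     -0.0002]]
wrist slice 0.84 [0.4593 0.0986 0.1126]
wrist browning_grip 0.41 [0.4365 0.0205 0.1836]
```

View pics/w14.png

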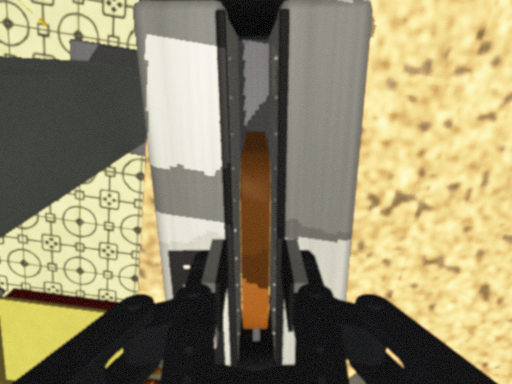

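Call:
carry_out(
  targets=[
    [0,0,0,0,0,1,0.7],
    [0,0,0,0,0,1,0.7],
    [0,0,0,0.15,-0.9075,0.3,1],
    [0,0,0,0.15,-0.9075,0,1],
    [0,0,0,0.15,-0.9075,0,1],
    [0,0,0,0.15,-0.9075,0,1],
    [0.49,0.08,0,0.15,-0.9075,0,1],
    [0.49,0.08,0,0.15,-0.9075,0,1],
    [0.49,0.08,0,0.15,-0.9075,0,1],
    [0.49,0.08,0,0.15,-0.9075,0,1],
  ],
)

```text
time: 33.85
tool_pos: [0.4896, -0.0847, 0.27]
orientation: [-1.393, -0.111, 0.134]
ft_force: [0.4, -0.7, 0.0]
finger_gap: 0.0001
```

Call:
carry_out(
  targets=[
    [0,0,0,0,0,-0.5,1],
    [0,0,0,0,0,-0.5,1],
    [0,0,0,0,0,-0.5,1],
    [0,0,0,0,0,-0.5,1],
    [0,0,0,0,0,-0.5,1],
    [0,0,0,0,0,-0.5,1],
    [0,0,0,0,0,-0.5,1],
    [0,0,0,0,0,0,1],
    [0,0,0,0,0,0,1],
    [0,0,0,0,0,0,1],
  ],
)

```text
time: 35.1
tool_pos: [0.4903, -0.0843, 0.1835]
orientation: [-1.395, -0.113, 0.133]
ft_force: [-0.5, -1.0, 0.7]
finger_gap: -0.0003
```

Run:
```python
from h import *
snap('wrist','w15');snap('scene','s15');st(); spots('wrist',['slice','lever_top','browning_grip'])
a=cv2.imread('pics/w15.png');b=cv2.imread('pics/s15.png')[130:270,130:350]
cv2.imwrite('pics/m15.png',np.hstack([cv2.resize(a,(400,300)),cv2.resize(b,(400,300))]))
```

```text
t 35.2 pos [ 0.4902 -0.0842  0.1834] rv [-1.3947 -0.1127  0.1328] F [-0.4561  0.0243  0.7435] gap -0.00011883272295556879 q [-0.4     0.0461  1.923   0.1537  1.2677 -0.6134]
[[ 0.9872 -0.0267 -0.1574]
 [ 0.1597  0.1699  0.9724]
 [ 0.0008 -0.9851  0.172 ]]
wrist lever_top 0.96 [ 0.4898 -0.0833  0.1445]
```

View pics/m15.png

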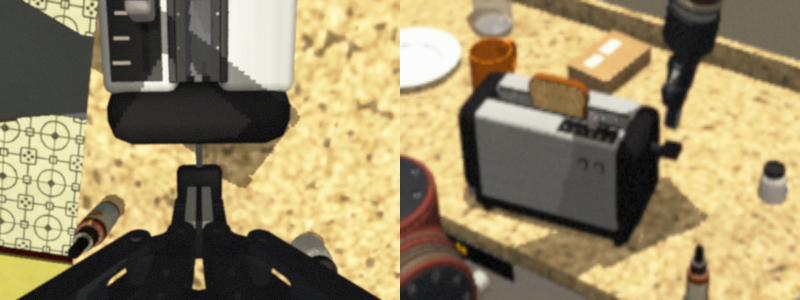

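Call:
carry_out(
  targets=[
    [0,0,0,0,0,-0.35,1],
    [0,0,0,0,0,-0.35,1],
    [0,0,0,0,0,-0.35,1],
    [0,0,0,0,0,-0.35,1],
    [0,0,0,0,0,-0.35,1],
    [0,0,0,0,0,-0.35,1],
    [0,0,0,0,0,-0.35,1],
    [0,0,0,0,0,-0.25,1],
    [0,0,0,0,0,-0.15,1],
    [0,0,0,0,0,0,1],
  ],
)

```text
time: 36.6
tool_pos: [0.4896, -0.084, 0.1112]
orientation: [-1.394, -0.112, 0.134]
ft_force: [-0.4, 1.1, -0.4]
finger_gap: -0.0003
```

Run:
```python
from h import *
snap('wrist','w16');snap('scene','s16');st(); spots('wrist',['slice','lever_top']);spots('scene',['lever_top'])
a=cv2.imread('pics/w16.png');b=cv2.imread('pics/s16.png')[130:270,130:350]
cv2.imwrite('pics/m16.png',np.hstack([cv2.resize(a,(400,300)),cv2.resize(b,(400,300))]))
```

```text
t 36.7 pos [ 0.49   -0.0842  0.1117] rv [-1.3944 -0.1123  0.1332] F [0.3928 0.6672 0.4638] gap -3.9364227326697876e-05 q [-0.4     0.1439  1.9692  0.1625  1.1261 -0.6376]
[[ 0.9872 -0.0272 -0.1574]
 [ 0.1597  0.1701  0.9724]
 [ 0.0003 -0.985   0.1723]]
scene lever_top 0.7 [0.4356 0.0176 0.1713]
scene lever_top 0.48 [ 0.4906 -0.0793  0.1005]
```

View pics/m16.png

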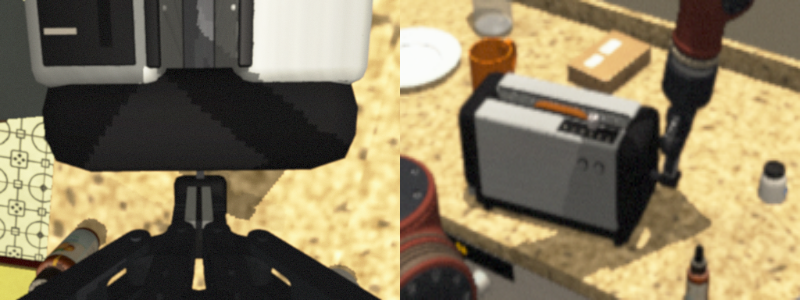

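Call:
carry_out(
  targets=[
    [0,0,0,0,0,-0.06,1],
    [0,0,0,0,0,-0.06,1],
    [0,0,0,0,0,0,1],
    [0,0,0,0,0,0,1],
    [0,0,0,0,0,0,1],
    [0,0,0,0,0,0,1],
    [0,0,0,0,0,0,1],
    [0,0,0,0,0,0,1],
    [0,0,0,0,0,0,1],
    [0,0,0,0,0,0,1],
  ],
)

```text
time: 38.1
tool_pos: [0.4902, -0.0842, 0.1099]
orientation: [-1.394, -0.113, 0.133]
ft_force: [-1.9, 0.3, 7.0]
finger_gap: 0.0001
```

Call:
carry_out(
  targets=[
    [0,0,0,0,0,0.4,1],
    [0,0,0,0,0,0.8,1],
    [0,0,0,0,0,1,1],
    [0,0,0,0,0,1,1],
    [0,0,0,0,0,1,1],
    [0,0,0,0,0,1,1],
    [0,0,0,0,-0.5,1,1],
    [0,0,0,0,-0.5,1,1],
    [0,0,0,0,-0.5,0.5,1],
    [0,0,0,0,0,0,1],
  ],
)

```text
time: 39.35
tool_pos: [0.4902, -0.1225, 0.3019]
orientation: [-1.395, -0.112, 0.131]
ft_force: [0.9, 0.1, 0.3]
finger_gap: 0.0
```

Run:
```python
from h import *
snap('wrist','w17');snap('scene','s17');st(); snap('top','t17');spots('scene',['lever_top']); spots('wrist',['slice','lever_top','browning_grip','mark_4']);spots('top',['slice','lever_top','tray_tab','mug','jar','dropper_bottle','rack'])
a=cv2.imread('pics/w17.png');b=cv2.imread('pics/s17.png')[130:270,130:350]
cv2.imwrite('pics/m17.png',np.hstack([cv2.resize(a,(400,300)),cv2.resize(b,(400,300))]))
cv2.imwrite('pics/t17c.png',cv2.resize(cv2.imread('pics/t17.png')[140:260,140:400],None,fx=3,fy=3))
```

```text
t 39.45 pos [ 0.4892 -0.1213  0.3   ] rv [-1.3929 -0.1104  0.1343] F [0.5223 0.0826 0.2339] gap -0.0001925520393143489 q [-0.466  -0.0365  1.7806  0.1408  1.5026 -0.643 ]
[[ 0.9872 -0.0293 -0.1567]
 [ 0.1594  0.1715  0.9722]
 [-0.0016 -0.9848  0.1739]]
scene lever_top 0.5 [ 0.4925 -0.0818  0.0968]
wrist lever_top 0.94 [ 0.489  -0.0841  0.1053]
wrist browning_grip 0.66 [0.4376 0.0208 0.1865]
wrist mark_4 0.98 [0.4311 0.0243 0.1682]
wrist mark_4 0.28 [0.4377 0.0214 0.186 ]
top slice 0.57 [0.4595 0.0975 0.0641]
top slice 0.52 [ 0.4394 -0.3698 -0.0041]
top lever_top 0.55 [ 0.4906 -0.0855  0.1003]
top mug 0.9 [0.6424 0.3566 0.0024]
top mug 0.39 [0.4339 0.0161 0.1675]
top jar 0.35 [0.4393 0.0193 0.1831]
top rack 0.84 [ 0.44   -0.3697 -0.0025]
top rack 0.72 [ 0.4638  0.0963 -0.0007]
```

View pics/m17.png

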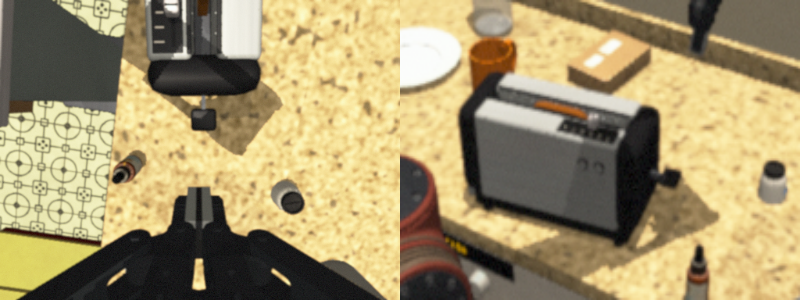

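View pics/t17c.png

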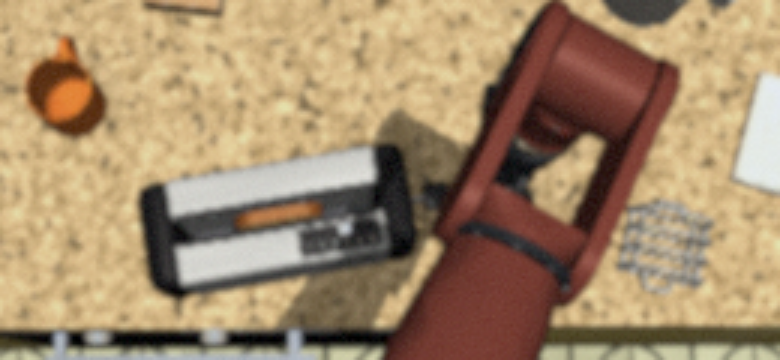

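```bash
python3 -c "
from bench import *
print(sign_off())"
```

```text
the job is handed in; nothing more can be done
None
```

The whole job is done in the order you asked and handed in at about 39.5 s of the 64 s allowed.

- **Crumb tray:** I pushed it until it stopped moving at about 11 N. The tab then measured about 165 mm from the toaster's centre, which is home.
- **Browning slider:** I overshot by about 1 mm and moved it back. The wrist picture then showed the grip's mark lined up with the fourth tick.
- **Slice:** It stood free on the raised carriage after I let go (its lower edge measured 113 mm up), and went down with the lever.
- **Lever:** I pressed it to the stop at about 7 N. After the arm moved away it stayed down at about 100 mm.
- **Mug, jar, bottle and rack:** They were still standing where they were. In the last top view the detector found the mug and rack in place. The bottle and the jar's real position were not reported there, because the arm hid them, but both show standing in the last scene and wrist pictures.

The last top view did not report the tray tab, so the tray's position rests on the push and the wrist picture taken straight after it.

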